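# Switch on the warming plate under the grey jug

### The arm

A 6-joint arm with a two-finger parallel gripper is mounted at the origin on a cart in front of the work surface, level with it; the furniture and walls round the work are solid. World frame = base frame: x ahead of the robot, y to its left, z up, the work surface at z = 0. Lengths are in mm, angles in rad, forces in N, time in s.
With the tool pointing down it reaches from about 350 to 775 mm from the base axis. Payload 7.3 kg.
Tool frame: the origin (TCP) lies on the centre line of the jaws, within the pads' length; the fingertips stand 25 mm ahead of it and the grasp point (between the pads) lies 6 mm ahead of it (bot.tcp_to_tips is the distance from the TCP to the fingertips, in mm); z points along the fingers, y is the line along which they close (so a half turn about z gives the same grasp; the last joint's range is limited). The gripper opens to 92 mm and grips with 3 to 60 N. Pads are 19 mm wide; open, the fingers measure 130 mm over their backs; the gripper's body (75 mm by 190 mm) begins 47 mm behind the grasp point.
Start: joints at [-1.448, 0.342, 1.524, -0, 1.275, -0.146], TCP at [139.449, -506.161, 224.641] pointing down, gripper open.
Joint ranges: [-2.53, 2.53], [-0.77, 2.02], [0.04, 2.7], [-1, 4.14], [0.28, 2.66], [-3.11, 3.11]. Speed limits (rad/s): [2.57, 2.57, 3.14, 3.14, 3.14, 3.14].

### API

Orientations are given as a unit quaternion [x, y, z, w].
In Python, from rig import bot gives the robot as it stands.
- The arm moves only by the tool move_arm, never from a script. Its argument "moves" is a list of rows, each a list of 6 numbers: the shift along the tool's x, y, z in m, then the turn, a rotation vector about the tool's x, y, z in rad. In form: [[x, y, z, ax, ay, az], ...]. A call has 1 to 12 rows; each row shifts and turns the commanded pose from where the row before left it, along the tool's axes as they then stand; what a row does not reach is not made up. A row lasts 1/10 s, in which the tool goes at most 50 mm and 8.59 degrees, less where a joint would pass 70% of its speed; a pose out of reach is approached as far as the arm can. A call is refused whole if a number of a shift passes 0.05 or a number of a turn 0.15, either way. A call with a gripper value outside its range is refused whole. "hand" is the opening, from -1 (shut) to 1 (fully open), set as the call begins (left out, the last holds). The fingers move at their own pace and stop on an object; the grip force is fixed at half the most. Time passes only in rows, so rows that do not move let the fingers close. It gives the time, the measured TCP pose, the force, the opening and the grip force at its end, in the units of the state.
- bot.read_state(): the state, without advancing time (a new reading comes with each control period).
- bot.get_image(name): name is "scene" or "top" or "wrist"; returns the picture (384x512x3 uint8, red, green, blue); there is no depth.
- bot.camera_info(name): a dict with "fx", "fy", "cx", "cy" (pixels), "k1" (the pictures are not rectified: a ray, as slopes to the right and down, at radius r is drawn at 1 + k1 r^2 times it, then the intrinsics apply), "R" (3x3) and "t" (3): a world point X has camera coordinates R X + t. Camera axes: x right, y down, z forward; pixel columns grow to the right and rows downward; lengths in mm; the calibration is good to about 2 mm. A picture is of the moment at which its call begins: read the wrist's pose just before it. camera_info takes no time and is no camera call; for the wrist camera it gives the pose at the moment of the call.
- bot.job_done(): hands the job in; it is judged then, once.
The state is a dict: "time_s": time; "qpos": joint angles; "joint_vel": joint speeds; "joint_torque": joint torques, N m; "position": TCP position; "eef_rot": TCP orientation; "contact_force": force on the tool from outside, world axes, zero at the start; "moment": the same for the moment, N m; "grip_width": opening from 0.0 (shut) to 1.0 (fully open); "finger_force": force on a finger pad.
Only numpy, scipy, OpenCV 4.12 (cv2) and the standard library are available. Lean on these libraries where they do the work, as an engineer would, in place of code of your own. Each camera call takes 0.05 s, during which the arm holds its last target. There are 200 camera calls.

### The job

The grey jug is to be kept warm: with a fingertip, push the toggle switch in front of the plate it stands on over to on (to the left, the green dot) so that it snaps across, then press the green start button between the two switches right down and let it come back up. Leave the other plate's switch off, and do not pick up or shove the jugs, the cup or the honey jar.

Things in the scene. Friction and masses are not known exactly. Their poses are not given: they have to be found in the camera images.
- warmer: Fixed twin warming plate, an aluminium box 210 (x) x 360 (y) mm, top 34 mm above the worktop. Origin under its centre on the worktop; +x to its back, +y to its left. Two steel plates at the back; on a black strip at the front (x = -68 mm): left plate's lever (y = +105), green start button (y = 0), right plate's lever (y = -105). Each lever has a green dot at its left (on), a grey one at its right (off).
- left_plate (a point): Centre of the left plate's top, a disc of 116 mm diameter, 37 mm above the worktop.
- right_plate (a point): Centre of the right plate's top, the same.
- left_lever (a joint): Left plate's toggle lever, rad: -0.42 = off, leaning to the warmer's right (-y); 0 = upright; +0.42 = on, leaning to its left (+y, green dot). An over-centre spring snaps it to the stop on whichever side of upright it is; pushing it over takes about 3 N, most at the start.
- left_lever_tip (a point): Top of the left lever, a white plastic stick 54 mm long from its pivot, 9 mm thick at mid height and 14 mm at its knob (the top 12 mm). The pivot lies at the level of the warmer's top; a steel collar 26 mm wide and 7 mm high stands round it. z of this frame runs up along the lever, x is the warmer's x.
- right_lever (a joint): Right plate's toggle lever, rad: -0.42 = off, leaning to the warmer's right (-y); 0 = upright; +0.42 = on, leaning to its left (+y, green dot). An over-centre spring snaps it to the stop on whichever side of upright it is; pushing it over takes about 3 N, most at the start.
- right_lever_tip (a point): Top of the right lever, a white plastic stick 54 mm long from its pivot, 9 mm thick at mid height and 14 mm at its knob (the top 12 mm). The pivot lies at the level of the warmer's top; a steel collar 26 mm wide and 7 mm high stands round it. z of this frame runs up along the lever, x is the warmer's x.
- start_button (a joint): Travel of the green start button in m: 0 = up, 0.006 = right down. A spring pushes it back; right down takes 5 N.
- start_button_top (a point): Centre of the green button's top face (28 mm diameter); it is pressed straight down.
- grey_jug: Loose grey milk jug 70 x 96 x 89 mm standing on one of the two plates. Origin at the centre of its underside, handle included; z up.
- white_jug: Loose white creamer jug 67 x 103 x 85 mm standing on the other plate; origin likewise. Leave it alone.
- cup: Loose white espresso cup 64 x 91 x 50 mm on the worktop at the left of the warmer; origin under its centre. Leave it alone.
- honey: Loose honey jar with a red lid, 64 mm wide, 97 mm high, on the worktop at the right of the warmer; origin under its centre. Leave it alone.
Mind the look-alikes: they are no part of the job. Leave any purple look-alike of the grey_jug alone.

How it is judged:
By the outcome, as a careful person would: the job done as asked, in the order asked, and still so for the second after the job is handed in, with the robot touching nothing.
It also fails if it takes over 42 s, if anything falls off the work surface, if the arm or the gripper's body presses on something with over 40 N, if the wrist force passes 120 N, or if a joint passes its speed limit or range.

## Working session

There is one attempt and no reset: what is moved stays moved. The work goes in short steps, Python scripts to look and compute and a tool call to move; the robot and the scene stay as the last step left them, time stands still between calls to the robot, and variables do not carry over. Pictures are saved under pics/ and viewed, at most 10 in all, crops included, and the job is handed in when it is done.

Besides the shell and the picture viewer there is one more tool, called after "Emit:" as name(argument=value, ...) on one line, values as JSON. move_arm: Moves the arm, as the interface text tells. Its arguments: {"type":"object","properties":{"moves":{"type":"array","items":{"type":"array","items":{"type":"number"}}},"hand":{"type":"number"}},"required":["moves"]}

```bash
mkdir -p pics; python3 - <<'E'
from rig import bot
import cv2,numpy as np
s=bot.read_state();print(s)
for n in("top","scene"):
    c=bot.camera_info(n);print(n,c)
    cv2.imwrite(f"pics/{n}1.png",cv2.resize(bot.get_image(n)[:,:,::-1],(800,600)))
E
```

```text
{'time_s': 0.0, 'qpos': array([-1.44803375e+00,  3.42723287e-01,  1.52503830e+00,  2.61585533e-05,
        1.27537707e+00, -1.45972871e-01]), 'joint_vel': array([-9.59838351e-05, -1.45275737e-03, -3.64008963e-04,  1.67710529e-03,
       -2.70189360e-03,  1.36183060e-03]), 'joint_torque': array([ 3.33624957e-03, -4.31235230e+01, -2.44218636e+01,  7.20926025e-02,
        5.60331834e-02, -1.41792975e-04]), 'position': array([ 139.3859621 , -505.7304604 ,  223.93723824]), 'eef_rot': array([ 9.90986447e-01,  1.33959938e-01,  2.14794983e-05, -7.72805056e-04]), 'contact_force': array([ 0.79694827, -0.08532829,  0.01660274]), 'moment': array([-0.01184002,  0.05812883, -0.01914664]), 'finger_force': 0.0, 'grip_width': 0.9995701687407514}
top {'fx': 460.423800015784, 'fy': 460.423800015784, 'cx': 255.4488751834262, 'cy': 193.0112130534453, 'k1': -0.11087534002873463, 'R': array([[-1.37793376e-02, -9.99904719e-01, -8.25989304e-04],
       [-9.93787360e-01,  1.37862659e-02, -1.10438315e-01],
       [ 1.10439180e-01, -7.00909096e-04, -9.93882637e-01]]), 't': array([  16.02824508,  519.30392151, 1478.51246556])}
scene {'fx': 425.2388923189308, 'fy': 425.2388923189308, 'cx': 256.54672519139996, 'cy': 190.9333774800683, 'k1': -0.14048013240192755, 'R': array([[ 0.82109433, -0.57046303,  0.01939138],
       [-0.25496553, -0.39695544, -0.88171365],
       [ 0.51068255,  0.71902595, -0.47138627]]), 't': array([-405.2848838 ,  193.62231408, 1297.86452524])}
```

View pics/top1.png

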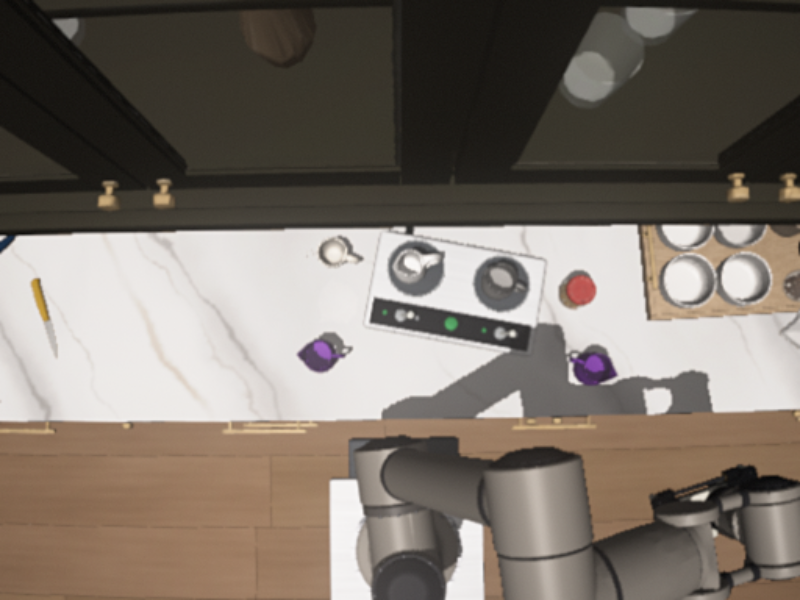

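View pics/scene1.png

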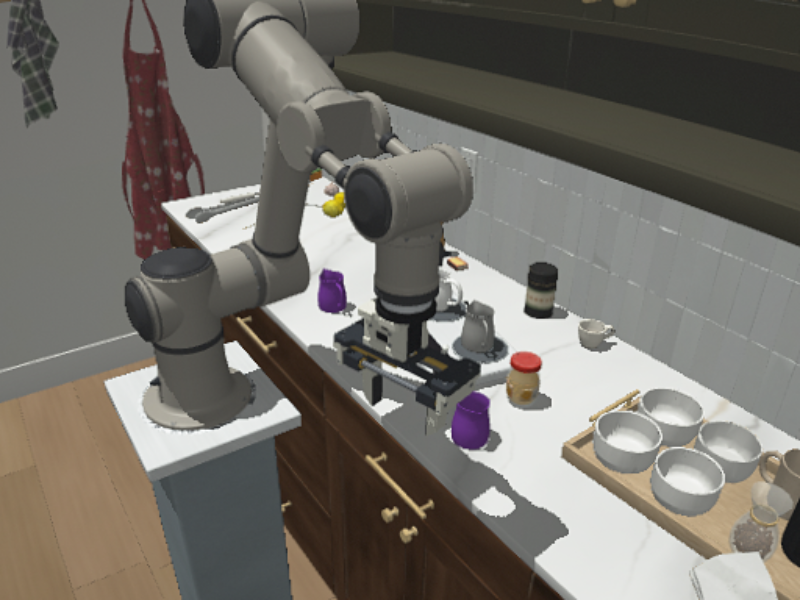

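The top view shows the grey jug on the right plate (500,280). Its lever is at (502,333), the green button at (451,324), and the warmer's corners at (380,233), (547,258), (530,353) and (364,327). So the right lever is the one to push.

```bash
cat >h.py <<'E'
import numpy as np,cv2
from scipy.optimize import least_squares
def K(c): return np.array([[c['fx'],0,c['cx']],[0,c['fy'],c['cy']],[0,0,1]])
def proj(c,X):
    X=np.atleast_2d(X)@c['R'].T+c['t']; s=X[:,:2]/X[:,2:]; r2=(s**2).sum(1,keepdims=True)
    return s*(1+c['k1']*r2)*[c['fx'],c['fy']]+[c['cx'],c['cy']]
def warm(p,L):
    L=np.atleast_2d(L).astype(float); a=p[2]; R=np.array([[np.cos(a),-np.sin(a)],[np.sin(a),np.cos(a)]])
    return np.c_[L[:,:2]@R.T+p[:2],L[:,2]]
E
python3 - <<'E'
from rig import bot
from h import *
c=bot.camera_info("top");s=512/800
im=bot.get_image("top").astype(int)
g=((im[:,:,1]>im[:,:,0]+40)&(im[:,:,1]>im[:,:,2]+40)).astype(np.uint8)
n,_,st,ce=cv2.connectedComponentsWithStats(g);print([(st[i,4],ce[i].round(1)) for i in range(1,n)])
big=max(range(1,n),key=lambda i:st[i,4])
L=[[105,180,34],[105,-180,34],[-105,-180,34],[-105,180,34],[-68,0,38]]
px=np.array([[380,233],[547,258],[530,353],[364,327],[0,0]])*s; px[4]=ce[big]
r=least_squares(lambda p:(proj(c,warm(p,L))-px).ravel(),[600,0,0]);p=r.x
print(p,r.fun.round(1))
np.save('p.npy',p)
for l in ([-68,-105,34],[-68,-105-22,83],[-68,0,40]):print(warm(p,l).round(1),proj(c,warm(p,l))/s)
E
```

```text
[(np.int32(4), array([245.5, 199.5])), (np.int32(51), array([288.2, 206.7])), (np.int32(4), array([309.2, 211. ]))]
[ 5.37326239e+02 -1.09039146e+02 -1.74062912e-01] [-0.9 -2.  -0.1 -0.7  2.   1.4 -1.1  0.5  0.1  0.6]
[[ 452.2 -200.7   34. ]] [[500.16952483 332.03056032]]
[[ 448.4 -222.3   83. ]] [[514.28621785 332.08959341]]
[[470.4 -97.3  40. ]] [[450.6275873  323.81851201]]
```

Emit:
move_arm(hand=-1, moves=[[0.036,-0.016,0,0,0,0],[0.036,-0.016,0,0,0,0],[0.036,-0.016,0,0,0,0],[0.036,-0.016,0,0,0,0],[0.036,-0.017,0,0,0,0],[0.036,-0.017,0,0,0,0],[0.036,-0.017,0,0,0,0],[0.036,-0.017,0,0,0,0.11],[0.036,-0.017,0,0,0,0.11],[0.036,-0.017,0,0,0,0.11],[0,0,0,0,0,0.11],[0,0,0,0,0,0]])

```text
time_s: 1.35
position: [450.6, -260.3, 224.1]
eef_rot: [0.996, -0.085, -0.0, -0.0]
contact_force: [0.1, -0.4, 1.2]
grip_width: 0.021
finger_force: 0.0
```

```bash
python3 - <<'E'
from rig import bot
import cv2
from h import *
s=bot.read_state();print(s['position'],s['eef_rot'],s['grip_width'],s['time_s'])
c=bot.camera_info("wrist");print(c)
im=bot.get_image("wrist");cv2.imwrite('pics/w1.png',cv2.resize(im[:,:,::-1],(800,600)))
E
```

```text
[ 450.56297498 -260.29729866  224.10723226] [ 9.96392595e-01 -8.48618825e-02 -4.69256023e-04 -1.91296901e-04] 0.021209315783680037 1.35
{'fx': 281.45230761747825, 'fy': 281.45230761747825, 'cx': 254.9492886112482, 'cy': 194.59175952307066, 'k1': -0.04961559050056577, 'R': array([[-1.68806485e-01, -9.85649211e-01,  6.47902254e-05],
       [-9.42680180e-01,  1.61466622e-01,  2.92031861e-01],
       [-2.87851435e-01,  4.92357954e-02, -9.56408588e-01]]), 't': array([-180.43431621,  430.64549441,  532.72921458])}
```

View pics/w1.png

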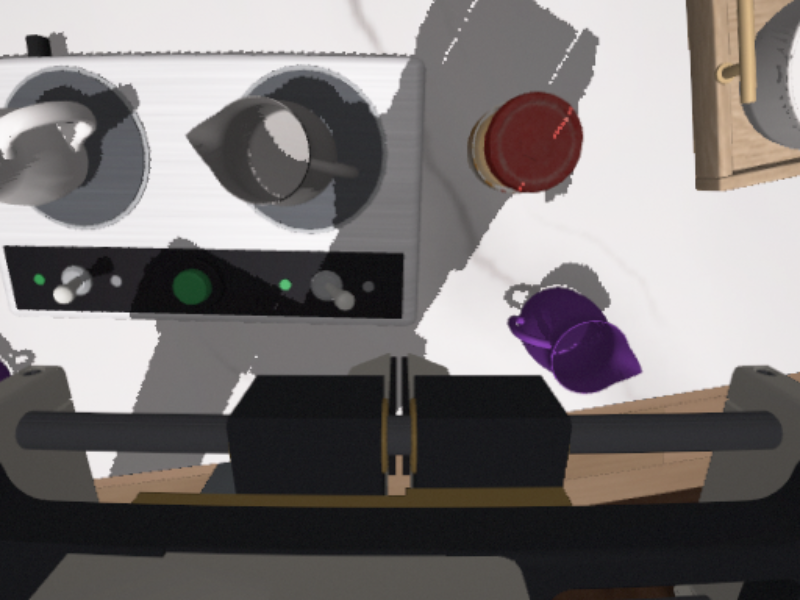

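The wrist view shows the right lever's collar at (326,286), with its knob at (345,300) leaning right, which is off. The button is at (191,287), the green dots at (285,285) and (39,280), and the left collar at (75,281).

```bash
python3 - <<'E'
from rig import bot
from h import *
c=bot.camera_info("wrist");s=512/800
L=[[-68,-105,39],[-68,105,39],[-68,0,39],[-68,-127,81],[-68,83,81],[105,-180,34]]
px=np.array([[326,286],[75,281],[191,287],[345,300],[63,295],[423,57]])*s
r=least_squares(lambda p:(proj(c,warm(p,L))-px).ravel(),[537,-109,-.174]);p=r.x
print(p,r.fun.round(1));np.save('p.npy',p)
st=bot.read_state();P=st['position'];e=st['eef_rot']
a=2*np.arctan2(e[1],e[0]);a_=p[2];print('tool x ang',a,'warmer',a_)
R=np.array([[np.cos(a_),-np.sin(a_)],[np.sin(a_),np.cos(a_)]])
print('tcp in warmer',R.T@(P[:2]-p[:2]),P[2])
E
```

```text
[ 5.35589981e+02 -1.08921359e+02 -1.90629785e-01] [-1.5  0.6 -1.4  0.5  3.1 -1.8 -0.2  1.5 -0.7  0.8  0.6 -1.3]
tool x ang -0.1679118026515678 warmer -0.19062978511812267
tcp in warmer [ -55.29210777 -165.36465524] 224.21512044820153
```

Emit:
move_arm(moves=[[-0.007,0.006,0.02,0,0,0.012],[-0.006,0.006,0.02,0,0,0],[0,0,0.03,0,0,0],[0,0,0.03,0,0,0],[0,0,0.025,0,0,0],[0,0,0.012,0,0,0],[0,0,0,0,0,0],[0,0,0,0,0,0]])

```text
time_s: 2.2
position: [435.3, -271.4, 88.5]
eef_rot: [0.996, -0.091, 0.0, 0.0]
contact_force: [-0.5, -0.2, 0.1]
grip_width: 0.004
finger_force: 0.0
```

```bash
python3 - <<'E'
from rig import bot
import cv2
from h import *
s=bot.read_state();print(s['position'],s['eef_rot'],s['contact_force'])
c=bot.camera_info("wrist");p=np.load('p.npy')
for T in([-68,-105,41],[-68,-127,83],[-68,-84,34],[-68,0,40]):print(T,proj(c,warm(p,T))*800/512)
im=bot.get_image("wrist");cv2.imwrite('pics/w2.png',cv2.resize(im[:,:,::-1],(800,600)))
E
```

```text
[ 435.3270281  -271.40782205   88.45908203] [ 9.95821338e-01 -9.13209037e-02  4.58109065e-04  3.81422683e-04] [-0.53368464 -0.22614889  0.0520563 ]
[-68, -105, 41] [[253.01683512 334.37811758]]
[-68, -127, 83] [[273.97778488 370.95726148]]
[-68, -84, 34] [[217.46858193 329.22589449]]
[-68, 0, 40] [[ 55.82426197 331.45295196]]
```

View pics/w2.png

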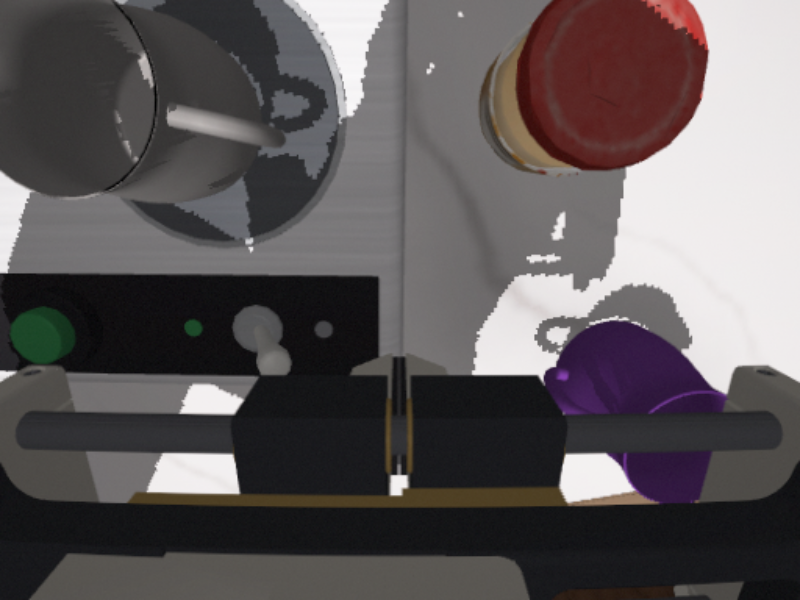

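Close up, the fit is good to 2–3 mm: the collar is at (257,330) and the knob at (274,360), with the fingers to the right of the lever. Now I'll push left gradually.

Emit:
move_arm(moves=[[0.002,-0.007,0.002,0,0,0],[0,-0.008,0.002,0,0,0],[0,-0.008,0,0,0,0],[0,-0.006,0,0,0,0],[0,-0.006,0,0,0,0],[0,-0.006,0,0,0,0],[0,-0.006,0,0,0,0],[0,0,0,0,0,0]])

```text
time_s: 3.05
position: [445.7, -224.1, 83.6]
eef_rot: [0.996, -0.091, -0.0, -0.0]
contact_force: [0.2, -0.1, -0.2]
grip_width: 0.004
finger_force: 0.0
```

```bash
python3 - <<'E'
from rig import bot
import cv2
s=bot.read_state();print(s['position'],s['contact_force'])
im=bot.get_image("wrist");cv2.imwrite('pics/w3.png',cv2.resize(im[:,:,::-1],(800,600)))
E
```

```text
[ 445.71234399 -224.10964135   83.61298824] [ 0.16326109 -0.09552622 -0.16877313]
```

View pics/w3.png

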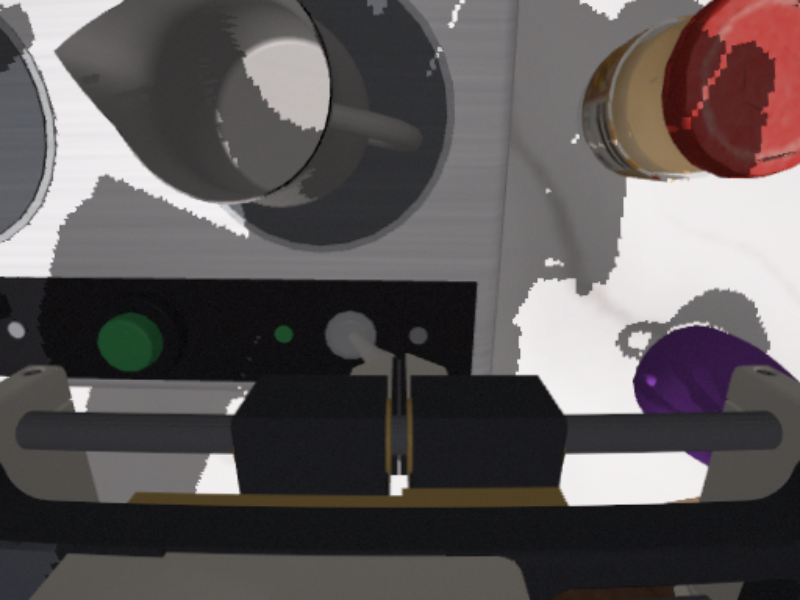

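```bash
python3 - <<'E'
from rig import bot
from h import *
c=bot.camera_info("wrist");p=np.load('p.npy');P=bot.read_state()['position']
print('campos',-c['R'].T@c['t'])
for T in([-68,-105,41],[-68,-127,83],[-68,0,40],[-68,0,50]):print(T,proj(c,warm(p,T))*800/512)
for dz in(0,-10,-25):print(dz,proj(c,P+[0,0,dz])*800/512)
# collar centre, dots by ray onto planes
def ray(px,z):
    x=(np.array(px)*.64-[c['cx'],c['cy']])/[c['fx'],c['fy']]
    x=x/(1+c['k1']*(x@x)); d=c['R'].T@np.r_[x,1]; o=-c['R'].T@c['t']
    return (o+d*(z-o[2])/d[2]).round(1)
print('dots',ray([284,334],34.5),ray([418,336],34.5),'collar',ray([350,335],41),'P',P)
for z in(40,45,50):print('button',z,ray([130,342],z))
E
```

```text
campos [ 523.69780922 -238.77122987  243.36492018]
[-68, -105, 41] [[346.71088919 341.10789977]]
[-68, -127, 83] [[389.66820468 380.25325065]]
[-68, 0, 40] [[139.53192303 338.15482022]]
[-68, 0, 50] [[128.1512274  345.68291879]]
0 [[398.61511562 377.20326345]]
-10 [[398.59063317 366.55736518]]
-25 [[398.55826003 352.48376627]]
dots [ 456.1 -167.2   34.5] [ 442.7 -234.1   34.5] collar [ 451.8 -201.4   41. ] P [ 445.75673051 -224.58596345   83.65080051]
button 40 [467.7 -90.5  40. ]
button 45 [469.1 -94.1  45. ]
button 50 [470.5 -97.8  50. ]
```

Emit:
move_arm(moves=[[0,-0.004,0,0,0,0],[0,-0.004,0,0,0,0]])

```text
time_s: 3.3
position: [447.1, -217.0, 83.6]
eef_rot: [0.996, -0.092, 0.0, 0.0]
contact_force: [0.1, 0.8, 0.1]
grip_width: 0.001
finger_force: 0.0
```

```bash
python3 - <<'E'
from rig import bot
import cv2
s=bot.read_state();print(s['position'],s['contact_force'])
im=bot.get_image("wrist")[200:280,180:320];cv2.imwrite('pics/w4.png',cv2.resize(im[:,:,::-1],(784,448),interpolation=cv2.INTER_CUBIC))
E
```

```text
[ 447.11406227 -217.02708638   83.6078093 ] [0.12073811 0.77392853 0.05008456]
```

View pics/w4.png

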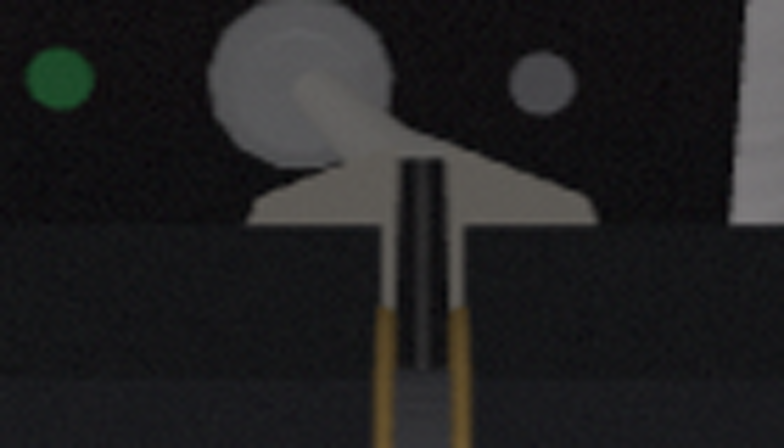

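Emit:
move_arm(moves=[[0,-0.004,0,0,0,0],[0,-0.004,0,0,0,0]])

```text
time_s: 3.55
position: [448.6, -208.9, 83.6]
eef_rot: [0.996, -0.092, -0.0, 0.0]
contact_force: [-0.2, -0.0, 0.0]
grip_width: 0.007
finger_force: 0.0
```

Emit:
move_arm(moves=[[0,-0.004,0,0,0,0],[0,-0.004,0,0,0,0]])

```text
time_s: 3.75
position: [450.1, -200.9, 83.6]
eef_rot: [0.996, -0.091, -0.0, 0.0]
contact_force: [-1.6, 0.2, -0.6]
grip_width: 0.0
finger_force: 0.0
```

```bash
python3 - <<'E'
from rig import bot
import cv2
s=bot.read_state();print(s['position'],s['contact_force'])
im=bot.get_image("wrist");cv2.imwrite('pics/w5.png',cv2.resize(im[:,:,::-1],(800,600)))
E
```

```text
[ 450.08025077 -200.90034161   83.61256513] [-1.55435133  0.2167198  -0.58289477]
```

View pics/w5.png

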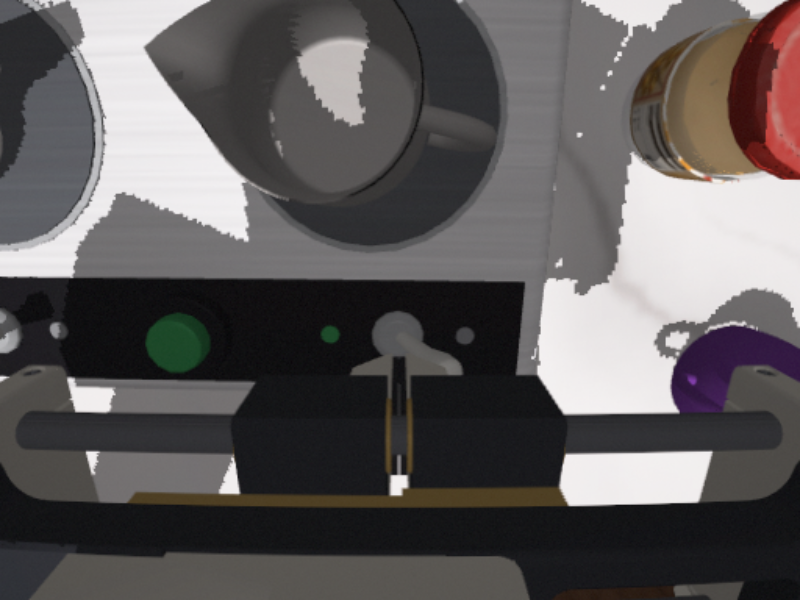

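The finger passed on the robot's side (-x) of the lever. The lever is still off, with its knob at (445,365) right of the finger. I'll work out how far to shift before trying again.

```bash
python3 - <<'E'
from rig import bot
from h import *
c=bot.camera_info("wrist");p=np.load('p.npy');P=bot.read_state()['position']
a=p[2];X=np.array([np.cos(a),np.sin(a),0]);
def ray(px,z):
    x=(np.array(px)*.64-[c['cx'],c['cy']])/[c['fx'],c['fy']]
    x=x/(1+c['k1']*(x@x)); d=c['R'].T@np.r_[x,1]; o=-c['R'].T@c['t']
    return (o+d*(z-o[2])/d[2])
Y=np.array([-X[1],X[0],0])
def rel(q):return [round(float((q-P)@v),1) for v in(X,Y)]
print('collar',rel(ray([397,335],41)),'knob',rel(ray([448,367],80)))
for dx in(-20,-10,0,9.5):print(dx,[proj(c,P+dx*X-[0,0,h])[0].round()*1.5625 for h in(25,10)])
print('jug front rim',rel(ray([330,202],126)),rel(ray([330,202],60)),'dots',rel(ray([330,334],34.5)),rel(ray([465,336],34.5)))
for z in (40,45,50):print('button',rel(ray([178,343],z)))
E
```

```text
collar [1.8, 0.8] knob [3.0, -20.1]
-20 [array([398.4375, 392.1875]), array([398.4375, 407.8125])]
-10 [array([398.4375, 371.875 ]), array([398.4375, 387.5   ])]
0 [array([398.4375, 353.125 ]), array([398.4375, 367.1875])]
9.5 [array([398.4375, 332.8125]), array([398.4375, 345.3125])]
jug front rim [71.3, 18.5] [66.8, 28.5] dots [-0.5, 34.8] [-1.0, -33.8]
button [-4.0, 111.0]
button [-2.0, 108.2]
button [0.1, 105.5]
```

```bash
python3 - <<'E'
from rig import bot
from h import *
print(bot.tcp_to_tips)
c=bot.camera_info("scene");p=np.load('p.npy');P=bot.read_state()['position']
im=bot.get_image("scene");q=lambda X:proj(c,X)[0]
u0,v0=(q(P)-[55,45]).astype(int)
print('cam',-c['R'].T@c['t'])
f=lambda X:((q(X)-[u0,v0])*7).round()
print('tcp',f(P),'tip',f(P-[0,0,25]),'pivot',f(warm(p,[-68,-105,34])[0]),'knob',f(warm(p,[-68,-127,80])[0]),'corner',f(warm(p,[-105,-180,34])[0]))
cv2.imwrite('pics/s2.png',cv2.resize(im[v0:v0+80,u0:u0+112,::-1],None,fx=7,fy=7,interpolation=cv2.INTER_CUBIC))
E
```

```text
25.0
cam [ -280.65263099 -1087.53888034   790.37399242]
tcp [391. 320.] tip [389. 367.] pivot [382. 411.] knob [409. 350.] corner [384. 517.]
```

View pics/s2.png

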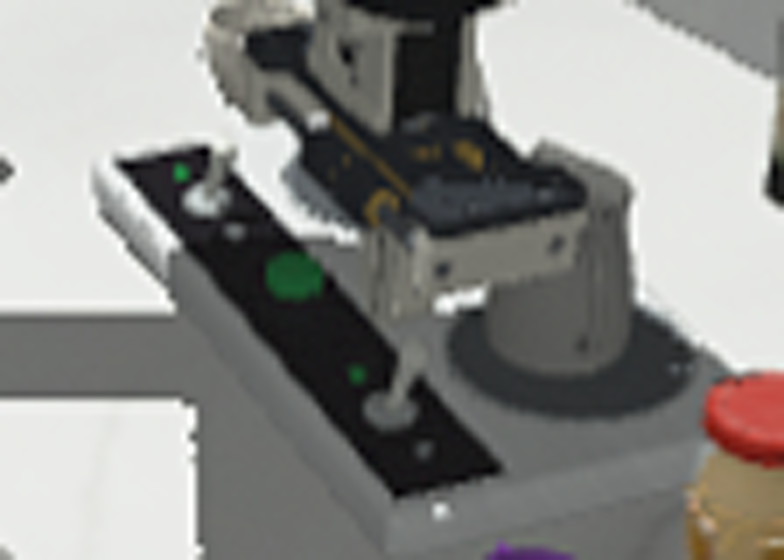

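The scene crop shows the fingertip at (395,318), about 25 mm higher than nominal, so it sits level with the TCP (the wrist view agrees). It passed just over the knob at (413,352). I'll go back and repeat about 20 mm lower.

Emit:
move_arm(moves=[[0.002,0,-0.015,0,0,0],[0,0.016,0,0,0,0],[0,0.018,0,0,0,0],[0,0.016,0,0,0,0],[0,0,0.01,0,0,0],[0,0,0.01,0,0,0],[0,0,0.009,0,0,0],[0,0,0.006,0,0,0],[0,0,0,0,0,0]])

```text
time_s: 4.75
position: [442.4, -249.9, 62.3]
eef_rot: [0.996, -0.091, -0.001, -0.001]
contact_force: [0.9, 0.3, -0.2]
grip_width: 0.005
finger_force: 0.0
```

Emit:
move_arm(moves=[[0,-0.006,0,0,0,0],[0,-0.006,0,0,0,0],[0,-0.006,0,0,0,0],[0,-0.003,0,0,0,0]])

```text
time_s: 5.15
position: [447.2, -229.5, 64.1]
eef_rot: [0.996, -0.091, 0.001, 0.0]
contact_force: [-0.4, -1.5, 1.2]
grip_width: 0.006
finger_force: 0.6
```

Contact, -1.5 N and rising. I'll carry on.

Emit:
move_arm(moves=[[0,-0.005,0,0,0,0],[0,-0.005,0,0,0,0]])

```text
time_s: 5.35
position: [448.4, -219.5, 63.5]
eef_rot: [0.996, -0.091, -0.0, -0.0]
contact_force: [0.3, -0.4, 0.3]
grip_width: 0.005
finger_force: 0.0
```

Emit:
move_arm(moves=[[0,-0.005,0,0,0,0],[0,-0.005,0,0,0,0],[0,-0.004,0,0,0,0],[0,-0.002,0,0,0,0]])

```text
time_s: 5.75
position: [451.4, -204.3, 63.6]
eef_rot: [0.996, -0.091, -0.0, 0.0]
contact_force: [-1.0, -4.1, -1.1]
grip_width: 0.008
finger_force: 1.7
```

```bash
python3 - <<'E'
from rig import bot
import cv2
s=bot.read_state();print(s['position'],s['contact_force'])
im=bot.get_image("wrist");cv2.imwrite('pics/w6.png',cv2.resize(im[:,:,::-1],(800,600)))
E
```

```text
[ 451.43812074 -204.28957545   63.55031737] [-1.01320788 -4.0717667  -1.11387188]
```

View pics/w6.png

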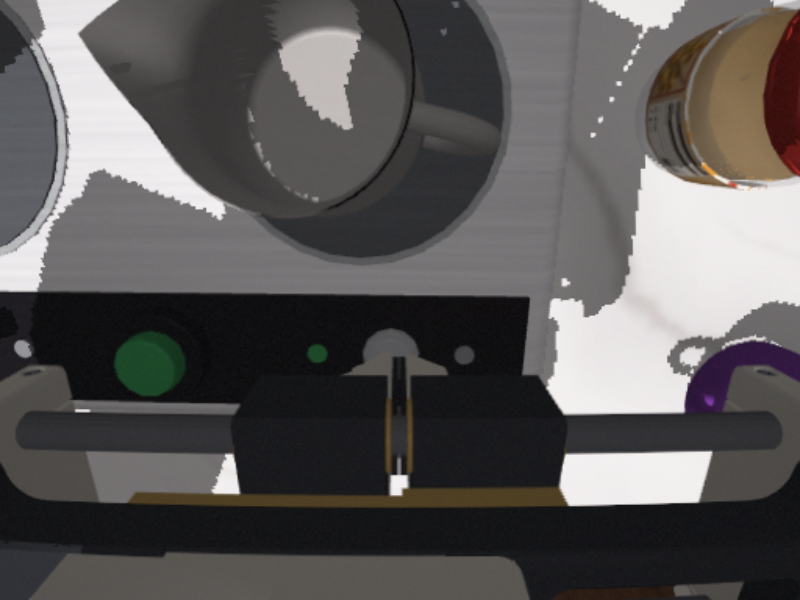

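The stick is hidden behind the finger with 4 N on it, so the lever is being pushed up. I'll continue past upright.

Emit:
move_arm(moves=[[0,-0.004,0,0,0,0],[0,-0.004,0,0,0,0],[0,-0.002,0,0,0,0]])

```text
time_s: 6.1
position: [452.5, -201.9, 63.8]
eef_rot: [0.996, -0.09, 0.0, 0.006]
contact_force: [-14.9, -41.2, -8.6]
grip_width: 0.006
finger_force: 17.2
```

Emit:
move_arm(moves=[[0,-0.003,0,0,0,0],[0,-0.003,0,0,0,0],[0,0,0,0,0,0]])

```text
time_s: 6.4
position: [453.2, -200.9, 64.3]
eef_rot: [0.996, -0.089, 0.001, 0.01]
contact_force: [-19.6, -56.0, -7.8]
grip_width: 0.0
finger_force: 24.5
```

The force rose to 56 N, so the lever is probably already at its on stop with the finger's wide part against the knob. I'll back off and look.

Emit:
move_arm(moves=[[0,0.008,0,0,0,0],[0,0.008,0,0,0,0],[0,0.008,0,0,0,0],[0,0,-0.02,0,0,0],[0,0,-0.03,0,0,0],[0,0,-0.03,0,0,0],[0,0,-0.02,0,0,0],[0,0,-0.01,0,0,0],[0,0,0,0,0,0],[0,0,0,0,0,0]])

```text
time_s: 7.4
position: [449.6, -212.0, 172.7]
eef_rot: [0.996, -0.091, -0.001, -0.0]
contact_force: [-0.4, 0.2, -0.4]
grip_width: 0.008
finger_force: 0.0
```

```bash
python3 - <<'E'
from rig import bot
from h import *
s=bot.read_state();P=s['position'];print(P,s['eef_rot'],s['contact_force'])
c=bot.camera_info("wrist");p=np.load('p.npy')
for T in([-68,-105,41],[-68,-127,83],[-68,-83,83],[-68,0,45],[-68,105,41]):print(T,(proj(c,warm(p,T))*800/512).round())
im=bot.get_image("wrist");cv2.imwrite('pics/w7.png',cv2.resize(im[:,:,::-1],(800,600)))
E
```

```text
[ 449.60990571 -211.9601198   172.68312429] [ 9.95822770e-01 -9.13041970e-02 -6.37138429e-04 -3.85762461e-04] [-0.35679361  0.23827478 -0.37579327]
[-68, -105, 41] [[380. 295.]]
[-68, -127, 83] [[414. 314.]]
[-68, -83, 83] [[341. 314.]]
[-68, 0, 45] [[227. 295.]]
[-68, 105, 41] [[ 84. 293.]]
```

View pics/w7.png

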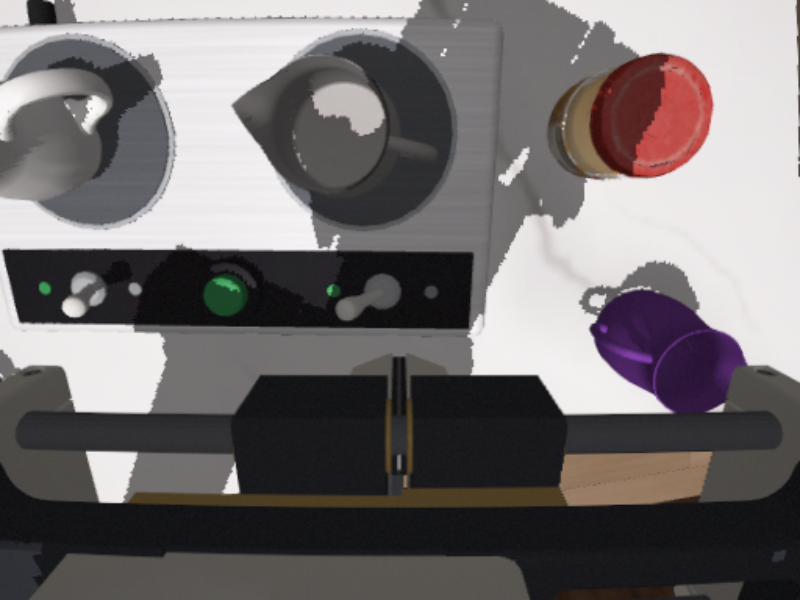

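The right lever is now on, with its knob at (347,309) near the green dot. The left lever is unchanged, and the button at (226,296) matches the fit. Before pressing, I'll check the hand's clearance over the levers using the stored scene crop.

```bash
python3 - <<'E'
from rig import bot
from h import *
c=bot.camera_info("scene");p=np.load('p.npy');P=np.array([450.08,-200.9,83.6])
a=-.183;X=np.array([np.cos(a),np.sin(a),0]);Y=np.array([-X[1],X[0],0])
u0,v0=(proj(c,P)[0]-[55,45]).astype(int)
f=lambda Q:((proj(c,Q)[0]-[u0,v0])*7).round()
for h in(20,41,60,80):print(h,[f(P+dx*X+dy*Y+[0,0,h]) for dx,dy in((-37,-95),(37,-95),(-37,95),(0,-20))])
for h in(0,-5,-10,10):print('tip',h,f(P+[0,0,h]-9.5*X-4*Y),f(P+[0,0,h]+9.5*X-4*Y))
E
```

```text
20 [array([420., 408.]), array([572., 371.]), array([231., 202.]), array([415., 304.])]
41 [array([422., 366.]), array([576., 329.]), array([232., 162.]), array([417., 263.])]
60 [array([425., 327.]), array([580., 291.]), array([233., 126.]), array([420., 226.])]
80 [array([428., 285.]), array([584., 250.]), array([234.,  88.]), array([422., 186.])]
tip 0 [377. 329.] [415. 320.]
tip -5 [377. 338.] [414. 330.]
tip -10 [376. 348.] [414. 339.]
tip 10 [378. 310.] [416. 302.]
```

The lower edge of the hand's body sits about 66 mm above the real tips, so it will clear both levers. Moving over the button and down.

Emit:
move_arm(moves=[[-0.001,-0.02,0,0,0,0],[0,-0.035,0,0,0,0],[0,-0.035,0,0,0,0],[0,-0.02,0,0,0,0],[0,-0.008,0.02,0,0,0],[0,0,0.03,0,0,0],[0,0,0.03,0,0,0],[0,0,0.02,0,0,0],[0,0,0.01,0,0,0],[0,0,0,0,0,0]])

```text
time_s: 8.45
position: [469.3, -95.8, 61.9]
eef_rot: [0.996, -0.092, -0.002, -0.001]
contact_force: [-1.4, 0.4, 0.1]
grip_width: 0.003
finger_force: 0.0
```

```bash
python3 - <<'E'
from rig import bot
from h import *
s=bot.read_state();P=s['position'];print(P,s['contact_force'],warm(np.load('p.npy'),[-68,0,45]))
c=bot.camera_info("wrist")
im=bot.get_image("wrist");cv2.imwrite('pics/w8.png',cv2.resize(im[:,:,::-1],(800,600)))
h=im.astype(int);g=((h[:,:,1]>h[:,:,0]+25)&(h[:,:,1]>h[:,:,2]+25)).astype(np.uint8)
n,_,st,ce=cv2.connectedComponentsWithStats(g);print([(st[i],ce[i].round(1)) for i in range(1,n) if st[i,4]>15])
for z in(45,50):print((proj(c,[*warm(np.load('p.npy'),[-68,0,z])[0]])))
E
```

```text
[469.30568814 -95.81557597  61.87814104] [-1.40979615  0.35485599  0.1184025 ] [[468.82179466 -96.03690247  45.        ]]
[(array([237, 213,  40,  19, 379], dtype=int32), array([257.1, 222.1])), (array([ 59, 215,  13,  12, 120], dtype=int32), array([ 65.5, 220.4])), (array([350, 219,  12,  11, 107], dtype=int32), array([355.5, 223.8]))]
[[255.50866311 230.81371068]]
[[255.52033326 233.94567493]]
```

The button is centred under the finger (columns 237–277, finger at 255). Pressing down.

Emit:
move_arm(moves=[[0,0,0.004,0,0,0],[0,0,0.004,0,0,0],[0,0,0.003,0,0,0],[0,0,0,0,0,0]])

```text
time_s: 8.9
position: [470.9, -96.4, 52.8]
eef_rot: [0.996, -0.092, 0.0, 0.0]
contact_force: [0.5, -0.8, 1.5]
grip_width: 0.006
finger_force: 1.0
```

Emit:
move_arm(moves=[[0,0,0.002,0,0,0],[0,0,0.002,0,0,0],[0,0,0,0,0,0]])

```text
time_s: 9.2
position: [470.9, -96.4, 48.8]
eef_rot: [0.996, -0.091, 0.0, 0.0]
contact_force: [0.6, 0.1, 4.7]
grip_width: 0.006
finger_force: 2.2
```

Emit:
move_arm(moves=[[0,0,0.001,0,0,0],[0,0,0.001,0,0,0],[0,0,0,0,0,0],[0,0,0,0,0,0]])

```text
time_s: 9.6
position: [470.9, -96.4, 47.9]
eef_rot: [0.996, -0.091, 0.001, 0.0]
contact_force: [-3.7, 1.1, 16.4]
grip_width: 0.001
finger_force: 8.2
```

The force reached 16 N with the travel stopped, so the button is bottomed. Releasing and retreating.

Emit:
move_arm(moves=[[0,0,-0.004,0,0,0],[0,0,-0.006,0,0,0],[0,0,-0.02,0,0,0],[0,0,-0.03,0,0,0],[0,0,-0.03,0,0,0],[0,0,-0.03,0,0,0],[0,0,-0.01,0,0,0],[0,0,0,0,0,0],[0,0,0,0,0,0],[0,0,0,0,0,0]])

```text
time_s: 10.6
position: [469.6, -95.9, 174.9]
eef_rot: [0.996, -0.091, -0.002, -0.0]
contact_force: [0.4, 0.8, -0.4]
grip_width: 0.005
finger_force: 0.0
```

```bash
python3 - <<'E'
from rig import bot
from h import *
s=bot.read_state();print(s['position'],s['contact_force'])
im=bot.get_image("wrist");c=bot.camera_info("wrist");p=np.load('p.npy')
g=cv2.cvtColor(im,cv2.COLOR_RGB2GRAY)
for n,T in dict(Ron=[-68,-83,80],Roff=[-68,-127,80],Lon=[-68,127,80],Loff=[-68,83,80]).items():
    u,v=proj(c,warm(p,T))[0].round().astype(int);print(n,u,v,g[v-5:v+4,u-3:u+4].mean())
E
```

```text
[469.55505859 -95.90347028 174.93972635] [ 0.35653722  0.78894231 -0.4341592 ]
Ron 342 197 105.7936507936508
Roff 388 198 30.49206349206349
Lon 123 196 37.476190476190474
Loff 168 196 220.14285714285714
```

The right lever's knob is at its on position and the left one's at off. Handing in.

```bash
python3 -c "
from rig import bot
print(bot.job_done())"
```

```text
the job is handed in; nothing more can be done
None
```

The right switch, in front of the grey jug's plate, is on; the start button was pressed right down and released, the left switch is still off, and the job is handed in — though the hand pressed the lever against its stop with about 56 N before I backed off.

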